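# Set out the bench for a three-point pH calibration

### The job

Get the bench ready for a three-point pH calibration: stand the red, yellow and blue buffer bottles each in the drip saucer of its own colour, and move the pocket pH tester from its light stand into the grey electrode cup, foot right down on the cup's floor. Draw the tester straight up out of the stand, so that the stand neither tips nor gets dragged away. Keep the bottles and the tester upright all the time, and leave the glass beaker standing where it is.

Things in the scene. Friction and masses are not known exactly. Their poses are not given: they have to be found in the camera images.
- bottle_red_center (a point): Centre, half-way up (40 mm above its underside), of the red buffer bottle (pH 4): an upright white plastic bottle 40 mm in diameter and 80 mm tall, with a red label band around it and a red screw cap (25 mm wide, the top 15 mm); the straight body to grip reaches from the underside to 54 mm up. About 75 g, loose on the bench. Its z axis points up along the bottle.
- bottle_yellow_center (a point): Centre, half-way up (40 mm above its underside), of the yellow buffer bottle (pH 7): an upright white plastic bottle 40 mm in diameter and 80 mm tall, with a yellow label band around it and a yellow screw cap (25 mm wide, the top 15 mm); the straight body to grip reaches from the underside to 54 mm up. About 75 g, loose on the bench. Its z axis points up along the bottle.
- bottle_blue_center (a point): Centre, half-way up (40 mm above its underside), of the blue buffer bottle (pH 10): an upright white plastic bottle 40 mm in diameter and 80 mm tall, with a blue label band around it and a blue screw cap (25 mm wide, the top 15 mm); the straight body to grip reaches from the underside to 54 mm up. About 75 g, loose on the bench. Its z axis points up along the bottle.
- saucer_red: Red drip saucer: a round plastic dish 76 mm wide over its rim and 9 mm high, flat inner floor about 60 mm wide lying 4 mm above the bench. It does not slide. Origin at the centre of its underside, z up.
- saucer_yellow: Yellow drip saucer: a round plastic dish 76 mm wide over its rim and 9 mm high, flat inner floor about 60 mm wide lying 4 mm above the bench. It does not slide. Origin at the centre of its underside, z up.
- saucer_blue: Blue drip saucer: a round plastic dish 76 mm wide over its rim and 9 mm high, flat inner floor about 60 mm wide lying 4 mm above the bench. It does not slide. Origin at the centre of its underside, z up.
- tester_head (a point): Grip point of the upright pocket pH tester (85 g): centre of its head, a teal block 24 mm thick (x axis), 36 mm wide (y axis, display on -x), 70 mm tall. It lies 35 mm below the flat top, 115 mm above the flat foot. Below the head: a round grey shaft, 22 mm wide, 80 mm long. In the stand the foot is 8 mm above the bench. z up along the tester.
- tester_stand: Light white stand (55 g, loose, easily tipped or dragged): round base 72 mm wide with an upright tube, 33 mm wide outside, 27 mm inside, rim 60 mm and floor 8 mm above the bench; the tester's shaft stands 52 mm deep in it, 2.5 mm to spare all round. Origin: centre of its underside, z up.
- electrode_cup: Grey electrode cup on a round steel foot 72 mm wide; it does not move. Round well open upwards: mouth 54 mm wide at the rim, 62 mm above the bench, a funnel down to 29 mm wide at 40 mm above the bench, then straight to a flat floor 12 mm above the bench. Origin: centre of its underside, z up.
- beaker: Bystander: empty glass beaker, 58 mm wide, 70 mm tall, 60 g, loose. Origin: centre of its underside, z up. A capped vial (24 mm wide, 60 mm tall) and a petri dish (64 mm wide, 14 mm high) also stand about, 90 mm or more (centres) from all things named here; all else near is under 20 mm high. Instruments beyond x = 0.71 or |y| = 0.47 are up to 0.3 m tall.
Things that resemble listed ones, but are neither listed nor needed, are in the scene too. Leave any green look-alike of the part that bears bottle_blue_center alone.

How it is judged:
At the end, for the whole second after the job is handed in: Each bottle at rest upright on the floor of its own colour's saucer (centres within 14 mm); tester at rest with its foot on the cup's floor (leaning under 0.3 rad, head within 35 mm of the cup's axis); stand upright within 40 mm and beaker upright within 30 mm of where they were (horizontal distance between bottle_red_center and saucer_red below 0.014 m and z of bottle_red_center in the frame of saucer_red between 0.038 and 0.05 m and angle between each of bottle_red_center, bottle_yellow_center, bottle_blue_center, tester_stand, beaker's own z axis and vertical below 0.1 rad and linear speed of each of bottle_red, bottle_yellow, bottle_blue, tester below 0.02 m/s and horizontal distance between bottle_yellow_center and saucer_yellow below 0.014 m and z of bottle_yellow_center in the frame of saucer_yellow between 0.038 and 0.05 m and horizontal distance between bottle_blue_center and saucer_blue below 0.014 m and z of bottle_blue_center in the frame of saucer_blue between 0.038 and 0.05 m and horizontal distance between tester_head and electrode_cup below 0.035 m and z of tester_head in the frame of electrode_cup between 0.115 and 0.135 m and angle between tester_head's own z axis and vertical below 0.3 rad and distance of tester_stand from where it was at the start of the episode below 0.04 m and distance of beaker from where it was at the start of the episode below 0.03 m); the robot touches nothing.
It fails at once if a bottle is tipped by more than 0.5 rad (angle between any of bottle_red_center, bottle_yellow_center, bottle_blue_center's own z axis and vertical above 0.5 rad).
It fails at once if the tester is tipped by more than 0.5 rad (angle between tester_head's own z axis and vertical above 0.5 rad).
It fails at once if the tester stand tips by more than 0.25 rad or is carried or dragged more than 40 mm (angle between tester_stand's own z axis and vertical above 0.25 rad or distance of tester_stand from where it was at the start of the episode above 0.04 m).
It fails at once if the glass beaker is tipped by more than 0.25 rad or pushed more than 30 mm (angle between beaker's own z axis and vertical above 0.25 rad or distance of beaker from where it was at the start of the episode above 0.03 m).
It also fails if it takes over 136 s, if anything falls off the work surface, if the arm or the gripper's body presses on something with over 40 N, if the wrist force passes 120 N, or if a joint passes its speed limit or range.

### The arm

A 7-joint arm with a two-finger parallel gripper is mounted at the origin on the work surface. World frame = base frame: x ahead of the robot, y to its left, z up, the work surface at z = 0. Lengths are in m, angles in rad, forces in N, time in s.
With the tool pointing down it reaches from about 0.425 to 1.025 m from the base axis. Payload 3.6 kg.
Tool frame: the origin (TCP) lies at the very end of the fingers, on their centre line; the grasp point (between the pads) lies 19 mm behind it; z points along the fingers, y is the line along which they close (so a half turn about z gives the same grasp; the last joint's range is limited). The gripper opens to 85 mm and grips with 20 to 120 N. Pads are 22 mm wide; open, the fingers measure 114 mm over their backs; the gripper's body (76 mm by 85 mm) begins 54 mm behind the grasp point. The pads swing forward as they close: fully open they stand 13 mm farther back than shut.
Start: joints at [-1.26, 0.591, 0.048, 1.609, -0.033, 0.943, -0.034], TCP at [0.286, 0.666, 0.231] pointing down, gripper open.
Joint ranges: [-2.69, 2.69], [-0.47, 2.24], [-1.27, 1.36], [0.19, 2.51], [-1.53, 4.68], [0.08, 2.07], [-3.09, 3.09]. Speed limits (rad/s): [2.57, 2.57, 3.14, 3.14, 3.14, 3.14, 3.14].

### API

Orientations are given as a unit quaternion [x, y, z, w].
In Python, from rig import ctrl gives the robot as it stands. The module is installed in compiled form; this text tells all that it offers.
- The arm moves only by the shell command python3 -m pendant 'ROWS' [OPENING] [FORCE]. ROWS is a JSON object of lists of equal length, an entry for each row: "offset": the shift along the tool's x, y, z in mm, a list of three; "twist": the turn about the tool's z in degrees. A call has 1 to 20 rows; each row is the pose to reach, as a shift and turn from the pose commanded when the call began, along the tool's axes at that moment; what a row does not reach only later rows make up. A row lasts 1/8 s, in which the tool goes at most 62.5 mm and 10.7 degrees, less where a joint would pass 70% of its speed; a pose out of reach is approached as far as the arm can. A call with a gripper value outside its range is refused whole. OPENING is the finger opening in mm, from 0 to 85.4, set as the call begins (- or left out, the last holds). The fingers move at their own pace and stop on an object; FORCE is the grip in N (left out, the last holds). Time passes only in rows, so rows that repeat a pose let the fingers close. It gives the time, the measured TCP pose, the force, the opening and the grip force at its end, in the units of the state.
- ctrl.state(): the state, without advancing time (a new reading comes with each control period).
- ctrl.snapshot(name): name is "scene" or "top" or "wrist"; returns a dict with "pixels" (420x560x3 uint8, red, green, blue), "fx", "fy", "cx", "cy" (pixels), "rvec" (rotation vector, rad) and "tvec" (3), from world to camera coordinates, as OpenCV has them. Camera axes: x right, y down, z forward; pixel columns grow to the right and rows downward; lengths in m; the calibration is good to about 2 mm. A picture is of the moment at which its call begins. There is no depth.
- ctrl.finish_job(): hands the job in; it is judged then, once.
The state is a dict: "time": time; "joints": joint angles; "dq": joint speeds; "joint_efforts": joint torques, N m; "tcp_pos": TCP position; "tool_rot": TCP orientation; "wrist_force": force on the tool from outside, world axes, zero at the start; "moment": the same for the moment, N m; "finger_gap": opening from 0.0 (shut) to 1.0 (fully open); "finger_force": force on a finger pad.
Only numpy, scipy, OpenCV 4.12 (cv2) and the standard library are available. Lean on these libraries where they do the work, as an engineer would, in place of code of your own. Each camera call takes 0.05 s, during which the arm holds its last target. There are 200 camera calls.

## Working session

There is one attempt and no reset: what is moved stays moved. The work goes in short steps, Python scripts to look and compute and a shell command to move; the robot and the scene stay as the last step left them, time stands still between calls to the robot, and variables do not carry over. Pictures are saved under pics/ and viewed, at most 14 in all, crops included, and the job is handed in when it is done.

```bash
mkdir -p pics; cat > h.py <<'E'
import numpy as np, cv2
from rig import ctrl
def snap(n,save=None):
    s=ctrl.snapshot(n)
    if save: cv2.imwrite('pics/'+save,cv2.cvtColor(s['pixels'],cv2.COLOR_RGB2BGR))
    return s
def toworld(s,u,v,z):
    R,_=cv2.Rodrigues(np.array(s['rvec'],float)); t=np.array(s['tvec'],float).ravel()
    d=R.T@np.array([(u-s['cx'])/s['fx'],(v-s['cy'])/s['fy'],1]); c=-R.T@t
    return c+d*(z-c[2])/d[2]
def topix(s,p):
    K=np.array([[s['fx'],0,s['cx']],[0,s['fy'],s['cy']],[0,0,1.]])
    return cv2.projectPoints(np.array(p,float).reshape(-1,3),np.array(s['rvec'],float),np.array(s['tvec'],float),K,None)[0][:,0]
E
python3 - <<'E'
from h import *
import pickle
d={n:snap(n,n+'0.png') for n in('top','scene')}
pickle.dump(d,open('d0.pkl','wb'))
for n,s in d.items():
    R=cv2.Rodrigues(np.array(s['rvec'],float))[0];print(n,-R.T@np.ravel(s['tvec']),R[2],s['fx'])
print(ctrl.state())
E
```

```text
top [ 0.45947459 -0.01556002  1.12593739] [ 0.05793576  0.02665133 -0.99796451] 487.3475494476518
scene [ 1.17736429 -0.12806462  0.84510157] [-0.65239021  0.13049266 -0.74656458] 458.0313045158389
{'time': 0.1, 'joints': array([-1.25953094,  0.59204356,  0.0483168 ,  1.60971434, -0.03331418,
        0.94269793, -0.03370095]), 'dq': array([-0.00067887, -0.00137546,  0.00062626, -0.00246678, -0.00030531,
       -0.0017762 , -0.00151345]), 'joint_efforts': array([ 4.65554476e-03, -5.49997115e+01,  1.55319639e+00, -1.98824197e+01,
        9.67895030e-03,  3.75223361e-03, -1.03210564e-05]), 'tcp_pos': array([0.28520489, 0.66572228, 0.23023629]), 'tool_rot': array([ 2.00974434e-01,  9.79595946e-01, -1.01769260e-03, -1.51790530e-04]), 'wrist_force': array([-0.76643194, -0.30819606, -0.12411819]), 'moment': array([-0.01031225,  0.00595929, -0.0017196 ]), 'finger_force': 0.0, 'finger_gap': 1.000635680737307}
```

View pics/top0.png

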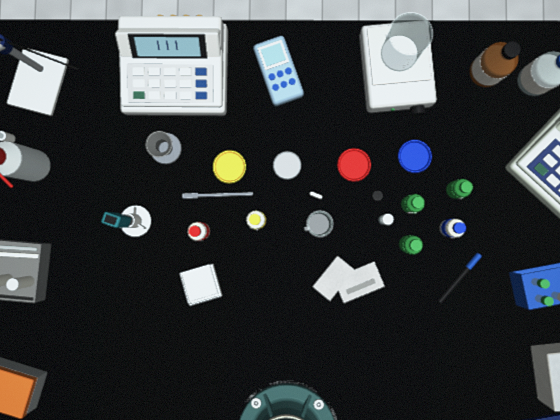

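View pics/scene0.png

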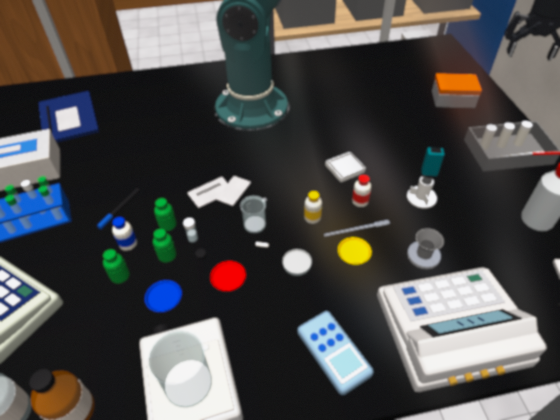

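The top view shows the red bottle at (198,231), the yellow bottle at (256,220) and the blue bottle at (455,228). The saucers are red (354,165), yellow (229,167) and blue (415,156). The tester in its stand is at (120,219)/(136,221), the cup at (163,148) and the beaker at (319,223). Possible blue bottles are the green caps at (413,203), (460,188) and (411,244), and the white body with blue cap at (455,228). Only (455,228) fits. I'll confirm it in an enlarged crop.

```bash
python3 - <<'E'
from h import *
import pickle
d=pickle.load(open('d0.pkl','rb'))
def blobs(s,c,box):
    hsv=cv2.cvtColor(s['pixels'],cv2.COLOR_RGB2HSV); x0,y0,x1,y1=box
    r={'red':((0,120,90),(8,255,255)),'yellow':((24,90,90),(34,255,255)),'blue':((105,120,90),(125,255,255)),'teal':((85,100,30),(100,255,255)),'white':((0,0,170),(179,40,255)),'grey':((0,0,60),(179,70,255))}[c]
    m=cv2.inRange(hsv,*map(np.array,r)); k=np.zeros_like(m);k[y0:y1,x0:x1]=m[y0:y1,x0:x1]
    n,l,st,ce=cv2.connectedComponentsWithStats(k)
    return [(st[i].tolist(),ce[i].round(1).tolist()) for i in range(1,n) if st[i,4]>15]
s=d['top']
for c,b in (('red',(180,140,390,250)),('yellow',(205,140,280,240)),('blue',(390,130,480,245)),('teal',(90,200,160,240)),('white',(110,200,160,240)),('grey',(140,125,190,170)),('grey',(300,205,340,240))):
    for st,ce in blobs(s,c,b): 
        u,v=st[0]+st[2]/2-.5,st[1]+st[3]/2-.5
        print('top',c,st,ce,[toworld(s,u,v,z)[:2].round(4).tolist() for z in(.08,.009,0.062)])
s=d['scene']
for c,b in (('red',(345,165,380,210)),('yellow',(300,185,330,225)),('blue',(110,210,140,255)),('teal',(415,140,450,180)),('red',(200,250,250,295)),('yellow',(330,230,380,270)),('blue',(140,270,190,315))):
    for st,ce in blobs(s,c,b): print('scene',c,st,ce,[toworld(s,*ce,z)[:2].round(4).tolist() for z in(.0725,.009)])
t=d['top']['pixels']; S=d['scene']['pixels']
f=lambda a:cv2.resize(a,(400,300),interpolation=cv2.INTER_CUBIC)
im=np.vstack([np.hstack([f(t[180:255,390:490]),f(S[195:285,90:210])]),np.hstack([f(t[120:240,90:250]),f(S[130:280,340:540])])])
cv2.imwrite('pics/crop1.png',im[...,::-1])
E
```

```text
top red [337, 148, 34, 34, 867] [353.7, 164.3] [[0.5999, -0.138], [0.6095, -0.1464], [0.6023, -0.1402]]
top red [202, 223, 8, 17, 35] [206.3, 231.4] [[0.4529, 0.1786], [0.4525, 0.1918], [0.4528, 0.182]]
top red [189, 226, 12, 11, 97] [194.2, 230.8] [[0.4526, 0.2024], [0.4521, 0.2172], [0.4525, 0.2062]]
top yellow [213, 150, 33, 34, 850] [229.0, 166.3] [[0.593, 0.1306], [0.602, 0.1406], [0.5953, 0.1331]]
top yellow [249, 214, 11, 11, 98] [254.4, 219.1] [[0.48, 0.0745], [0.4814, 0.0806], [0.4804, 0.0761]]
top blue [398, 140, 34, 33, 893] [414.6, 155.8] [[0.6195, -0.2685], [0.6304, -0.2856], [0.6223, -0.2728]]
top blue [454, 223, 12, 10, 108] [459.5, 227.4] [[0.4675, -0.363], [0.468, -0.3866], [0.4676, -0.369]]
top teal [101, 211, 30, 17, 294] [116.1, 219.6] [[0.4763, 0.3749], [0.4774, 0.4014], [0.4766, 0.3816]]
top white [122, 206, 29, 30, 490] [137.5, 220.6] [[0.4736, 0.3301], [0.4745, 0.3535], [0.4738, 0.336]]
top grey [145, 131, 37, 33, 905] [163.2, 146.9] [[0.6343, 0.2757], [0.6462, 0.2955], [0.6373, 0.2807]]
top grey [304, 210, 30, 28, 612] [319.1, 223.4] [[0.4721, -0.064], [0.473, -0.0673], [0.4724, -0.0648]]
scene red [358, 174, 12, 11, 104] [363.5, 178.6] [[0.4458, 0.2066], [0.3856, 0.2341]]
scene red [352, 190, 18, 14, 132] [360.2, 197.8] [[0.5044, 0.1794], [0.449, 0.2047]]
scene yellow [307, 190, 13, 10, 100] [313.3, 194.4] [[0.471, 0.0764], [0.413, 0.0932]]
scene blue [112, 216, 13, 12, 124] [118.2, 221.5] [[0.4601, -0.3654], [0.4011, -0.3849]]
scene blue [116, 233, 19, 13, 120] [126.2, 241.0] [[0.5198, -0.3467], [0.4657, -0.3647]]
scene teal [421, 146, 25, 31, 557] [432.3, 161.6] [[0.4245, 0.3918], [0.3627, 0.4346]]
scene red [210, 260, 37, 32, 888] [227.7, 275.6] [[0.6524, -0.1452], [0.6092, -0.1466]]
scene yellow [337, 236, 36, 30, 834] [354.1, 250.4] [[0.6455, 0.1207], [0.6017, 0.1411]]
scene blue [144, 279, 38, 34, 992] [162.6, 295.7] [[0.672, -0.2743], [0.6304, -0.2863]]
```

View pics/crop1.png

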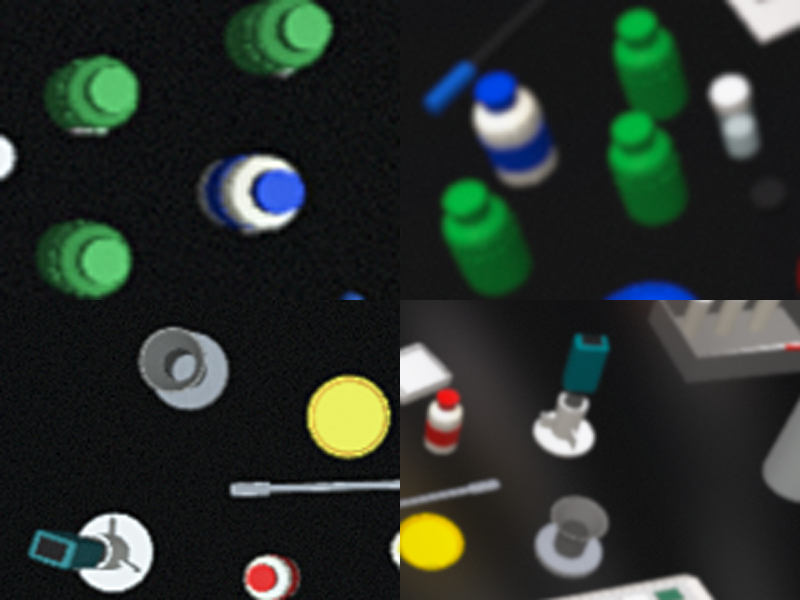

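The crop confirms it: the blue bottle is the white body with blue cap and blue band at top (455,228) / scene (122,233). The three all-green bottles stay. Next I'll fit the tester and cup from both views.

```bash
cat >> h.py <<'E'
from scipy.spatial.transform import Rotation as Rn
def go(x,y,z,closing=None):
    "print offset(mm, tool axes) and twist(deg) to put the TCP at x,y,z with finger line at angle closing (deg, world)"
    s=ctrl.state(); R=Rn.from_quat(s['tool_rot']).as_matrix(); p=np.array(s['tcp_pos'])
    o=R.T@(np.array([x,y,z])-p)*1000
    a=np.degrees(np.arctan2(R[1,1],R[0,1])); tw=None
    if closing is not None: tw=-((closing-a+90)%180-90)
    print('offset',o.round(1).tolist(),'twist',tw,'| now',p.round(4).tolist(),'yang',round(a,1),'tilt',R[:2,2].round(3).tolist(),'j7',round(s['joints'][6],2),'F',np.round(s['wrist_force'],1).tolist(),'gap',round(s['finger_gap']*85.4,1),'ff',round(s['finger_force'],1),'t',round(s['time'],2))
def sil(s,parts):
    m=np.zeros(s['pixels'].shape[:2],np.uint8)
    for P in parts: cv2.fillConvexPoly(m,(cv2.convexHull(topix(s,P).astype(np.float32))*16).round().astype(np.int32),255,cv2.LINE_AA,4)
    return m/255.
def ring(x,y,z,r):
    a=np.linspace(0,2*np.pi,48,endpoint=False); return np.c_[x+r*np.cos(a),y+r*np.sin(a),0*a+z]
def cmask(s,lo,hi,box,hull=True):
    hsv=cv2.cvtColor(s['pixels'],cv2.COLOR_RGB2HSV); x0,y0,x1,y1=box
    m=cv2.inRange(hsv,np.array(lo),np.array(hi)); k=np.zeros_like(m);k[y0:y1,x0:x1]=m[y0:y1,x0:x1]
    c=max(cv2.findContours(k,cv2.RETR_EXTERNAL,cv2.CHAIN_APPROX_NONE)[0],key=cv2.contourArea)
    k[:]=0; cv2.drawContours(k,[cv2.convexHull(c) if hull else c],-1,255,-1); return k/255.
E
python3 - <<'E'
from h import *
import pickle
from scipy.optimize import minimize
d=pickle.load(open('d0.pkl','rb'))
T,S=d['top'],d['scene']
mt=cmask(T,(80,60,25),(102,255,255),(90,200,160,240)); ms=cmask(S,(80,60,25),(102,255,255),(415,140,450,182))
def head(x,y,yaw,lx,ly):
    B=np.array([[i*.012,j*.018,k*.035] for i in(-1,1) for j in(-1,1) for k in(-1,1)])
    return Rn.from_rotvec([lx,ly,0]).apply(Rn.from_euler('z',yaw).apply(B))+[x,y,.123]
def cost(p,L=True):
    h=head(*p[:3],*(p[3:] if len(p)>3 else(0,0)))
    return ((sil(T,[h])-mt)**2).sum()+((sil(S,[h])-ms)**2).sum()+ (2000*(p[3]**2+p[4]**2) if len(p)>3 else 0)
best=None
for w in np.arange(-90,90,15):
    r=minimize(cost,[.475,.36,np.radians(w)],method='Nelder-Mead',options=dict(initial_simplex=np.array([.475,.36,np.radians(w)])+np.vstack([np.zeros(3),np.diag([.006,.006,.2])])))
    if best is None or r.fun<best.fun: best=r
    print(w,round(r.fun,1),r.x[:2].round(4),np.degrees(r.x[2]).round(1))
x0=np.r_[best.x,0,0]
r=minimize(cost,x0,method='Nelder-Mead',options=dict(initial_simplex=x0+np.vstack([np.zeros(5),np.diag([.004,.004,.1,.03,.03])]),maxiter=800))
print('lean fit',r.fun,r.x.round(4),mt.sum(),ms.sum())
gt=cmask(T,(0,0,50),(179,80,255),(140,125,190,170)); gs=cmask(S,(0,0,50),(179,80,255),(400,222,450,269))
def c2(p):
    x,y,ro,hf=p; P=[np.vstack([ring(x,y,.062,ro),ring(x,y,.04,.02)]),np.vstack([ring(x,y,0,.036),ring(x,y,hf,.036)])]
    return sum(((sil(s,[np.vstack(P)])-m)**2).sum() for s,m in((T,gt),(S,gs)))
x0=np.array([.634,.285,.029,.006])
r=minimize(c2,x0,method='Nelder-Mead',options=dict(initial_simplex=x0+np.vstack([np.zeros(4),np.diag([.005,.005,.002,.003])])))
print('cup',r.fun,r.x.round(4),gt.sum(),gs.sum())
for n,u,v in(('g1',413,203),('g2',461,187),('g3',414,244)): print(n,toworld(T,u,v,.08)[:2].round(3))
go(*best.x[:2],.25)
E
```

```text
-90 196.2 [0.4753 0.3577] -45.2
-75 198.9 [0.4737 0.3576] -52.2
-60 195.0 [0.4734 0.3585] -41.9
-45 78.6 [0.4739 0.3573] -15.6
-30 78.5 [0.4741 0.3576] -15.4
-15 77.5 [0.4743 0.3575] -13.9
0 78.0 [0.4741 0.3575] -13.8
15 79.1 [0.474  0.3574] -16.9
30 78.4 [0.474  0.3572] -15.4
45 77.3 [0.4742 0.3573] -14.1
60 77.9 [0.4744 0.3574] 165.4
75 194.7 [0.4741 0.3583] 132.0
lean fit 75.091039305438 [ 0.4741  0.3575 -0.2397  0.0099 -0.0085] 416.0 659.0
cup 101.06712802768166 [0.6427 0.2906 0.0318 0.0053] 959.0 1297.0
g1 [ 0.518 -0.265]
g2 [ 0.554 -0.367]
g3 [ 0.431 -0.267]
offset [-295.2, -209.1, -19.3] twist None | now [0.2852, 0.6657, 0.2302] yang 66.8 tilt [-0.001, -0.002] j7 -0.03 F [-0.8, -0.3, -0.1] gap 85.5 ff 0.0 t 0.1
```

```bash
python3 -m pendant '{"offset":[[-60,-42,-19],[-120,-84,-19],[-180,-126,-19],[-240,-168,-19],[-295,-209,-19],[-295,-209,-19],[-295,-209,-19],[-295,-209,-19],[-295,-209,-19],[-295,-209,-19],[-295,-209,-19]],"twist":[10,20,30,40,50,60,70,80,82,82,82]}' 85 40
python3 - <<'E'
from h import *
go(.474,.3575,.25,-15)
s=snap('wrist','w1.png')
print(topix(s,[[.474,.3575,.158],[.4745,.36,.005],[.6427,.2906,.062],[.6427,.2906,.012]]).round())
E
```

```text
time: 1.48
tcp_pos: [0.4742, 0.3583, 0.2502]
tool_rot: [0.794, 0.608, -0.0, -0.0]
wrist_force: [0.1, 0.6, 0.5]
finger_gap: 0.997
finger_force: 0.0
offset [-0.8, 0.0, 0.2] twist -0.08599034000792471 | now [0.4742, 0.3583, 0.2502] yang -15.1 tilt [-0.0, -0.0] j7 -0.73 F [0.1, 0.6, 0.5] gap 85.2 ff 0.0 t 1.48
[[284. 214.]
 [283. 163.]
 [479. 201.]
 [455. 186.]]
```

View pics/w1.png

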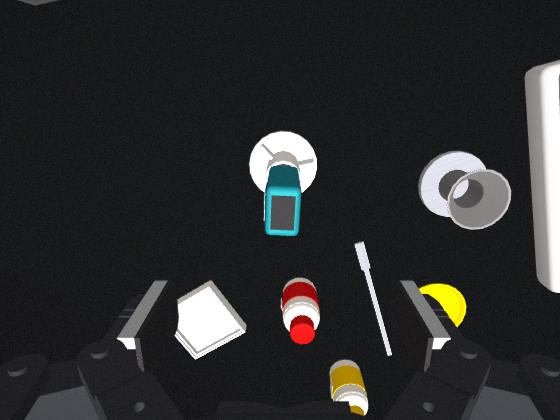

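The wrist view agrees with the fit. The tester top face is square to the fingers at (283,212), predicted (284,214), and the cup mouth is at (479,199), predicted (479,201). I'll descend and grip.

```bash
python3 -m pendant '{"offset":[[-1,0,40],[-1,0,80],[-1,0,115],[-1,0,135],[-1,0,148],[-1,0,148],[-1,0,148]],"twist":[0,0,0,0,0,0,0]}'
python3 -m pendant '{"offset":[[0,0,0],[0,0,0],[0,0,0],[0,0,0],[0,0,0],[0,0,0],[0,0,0],[0,0,0],[0,0,0],[0,0,0],[0,0,0],[0,0,0]],"twist":[0,0,0,0,0,0,0,0,0,0,0,0]}' 10 40
python3 - <<'E'
from h import *
go(.474,.3575,.2)
E
```

```text
time: 2.4
tcp_pos: [0.4748, 0.3576, 0.1032]
tool_rot: [0.794, 0.607, 0.001, -0.0]
wrist_force: [0.2, 0.9, -0.4]
finger_gap: 0.997
finger_force: 0.0
time: 3.9
tcp_pos: [0.4742, 0.3573, 0.1026]
tool_rot: [0.794, 0.607, 0.0, -0.0]
wrist_force: [0.0, -0.5, 5.3]
finger_gap: 0.279
finger_force: 41.9
offset [0.1, -0.2, -97.4] twist None | now [0.4742, 0.3573, 0.1026] yang -15.2 tilt [0.0, 0.0] j7 -0.62 F [0.0, -0.5, 5.3] gap 23.8 ff 41.9 t 3.9
```

```bash
python3 -m pendant '{"offset":[[0,0,-3],[0,0,-8],[0,0,-14],[0,0,-22],[0,0,-32],[0,0,-44],[0,0,-56],[0,0,-70],[0,0,-85],[0,0,-100],[0,0,-112],[0,0,-115],[0,0,-115]],"twist":[0,0,0,0,0,0,0,0,0,0,0,0,0]}'
python3 - <<'E'
from h import *
go(.6427,.2906,.2177)
snap('scene','s1.png')
s=snap('wrist','w2.png')
a=cv2.imread('pics/s1.png')[100:300,330:530];b=cv2.imread('pics/w2.png')
cv2.imwrite('pics/c2.png',np.hstack([cv2.resize(a,(400,400)),cv2.resize(b,(400,400))]))
print(topix(s,[.6427,.2906,.062]))
E
```

```text
time: 5.52
tcp_pos: [0.474, 0.3571, 0.2173]
tool_rot: [0.794, 0.607, -0.0, -0.0]
wrist_force: [0.4, 0.4, -0.3]
finger_gap: 0.275
finger_force: 41.2
offset [-20.0, 180.3, -0.4] twist None | now [0.474, 0.3571, 0.2173] yang -15.2 tilt [-0.0, -0.0] j7 -0.71 F [0.4, 0.4, -0.3] gap 23.5 ff 41.2 t 5.53
[[498.78045727 210.52202453]]
```

View pics/c2.png

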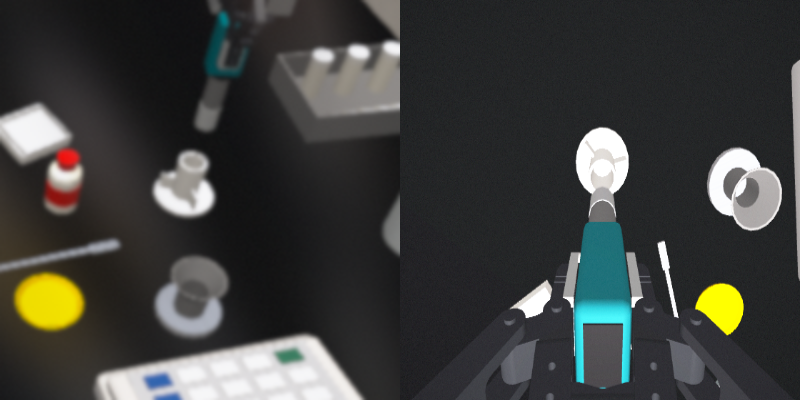

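The tester is clear of the stand at crop (205,130), hanging straight, and the stand is upright in place. I'll move over the cup.

```bash
python3 -m pendant '{"offset":[[-3,25,0],[-7,60,0],[-11,100,0],[-15,140,0],[-18,165,0],[-20,180,0],[-20,180,0],[-20,180,0],[-20,180,20],[-20,180,40],[-20,180,40]],"twist":[0,0,0,0,0,0,0,0,0,0,0]}'
python3 - <<'E'
from h import *
go(.6427,.2906,.110)
s=snap('top','t2.png');S=snap('scene','s2.png')
a=s['pixels'][100:200,110:210];b=S['pixels'][190:290,370:470]
cv2.imwrite('pics/c3.png',np.hstack([cv2.resize(x,(400,400),interpolation=2) for x in(a,b)])[...,::-1])
E
```

```text
time: 7.0
tcp_pos: [0.6399, 0.2905, 0.1739]
tool_rot: [0.794, 0.608, -0.003, -0.001]
wrist_force: [-0.0, -0.1, -1.1]
finger_gap: 0.276
finger_force: 41.2
offset [1.1, 3.0, 63.9] twist None | now [0.6399, 0.2905, 0.1739] yang -15.2 tilt [-0.006, -0.002] j7 -0.46 F [-0.0, -0.1, -1.1] gap 23.5 ff 41.2 t 7.0
```

View pics/c3.png

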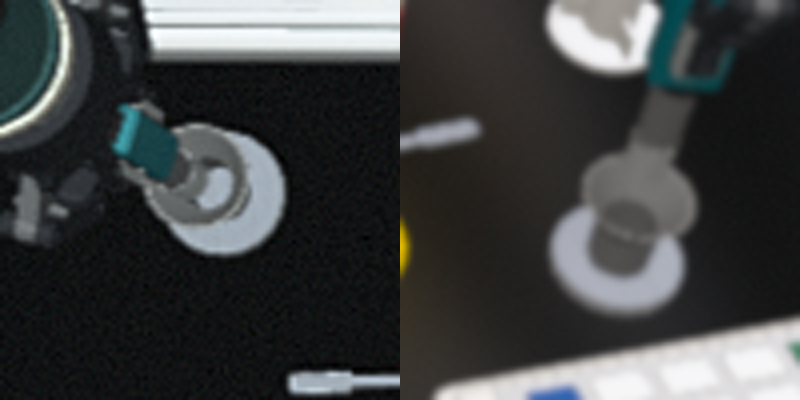

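The foot is just above the mouth in both views (crop 200,185 and 655,150). I'll lower it in steps.

```bash
python3 -m pendant '{"offset":[[0,1,10],[0,1,20],[0,1,30],[0,1,38],[0,1,44],[0,1,50],[0,1,50],[0,1,50]],"twist":[0,0,0,0,0,0,0,0]}'
python3 - <<'E'
from h import *
go(.6427,.2906,.1066)
E
```

```text
time: 8.1
tcp_pos: [0.6438, 0.2905, 0.1275]
tool_rot: [0.794, 0.607, 0.0, 0.0]
wrist_force: [0.3, -0.4, -1.0]
finger_gap: 0.278
finger_force: 41.2
offset [-0.2, -1.1, 20.9] twist None | now [0.6438, 0.2905, 0.1275] yang -15.2 tilt [0.0, 0.0] j7 -0.44 F [0.3, -0.4, -1.0] gap 23.8 ff 41.2 t 8.1
```

No contact forces, and the foot is now in the straight bore. I'll keep going down.

```bash
python3 -m pendant '{"offset":[[0,-1,4],[0,-1,8],[0,-1,12],[0,-1,15],[0,-1,17],[0,-1,18],[0,-1,19],[0,-1,20],[0,-1,20],[0,-1,20]],"twist":[0,0,0,0,0,0,0,0,0,0]}'
python3 - <<'E'
from h import *
go(.6427,.2906,.1066)
E
```

```text
time: 9.35
tcp_pos: [0.6427, 0.2907, 0.1074]
tool_rot: [0.794, 0.607, 0.0, 0.0]
wrist_force: [0.5, 0.3, -0.4]
finger_gap: 0.272
finger_force: 41.2
offset [-0.1, 0.1, 0.8] twist None | now [0.6427, 0.2907, 0.1074] yang -15.2 tilt [0.0, 0.0] j7 -0.43 F [0.5, 0.3, -0.4] gap 23.2 ff 41.2 t 9.35
```

```bash
python3 -m pendant '{"offset":[[0,0,0.5],[0,0,1],[0,0,1.5],[0,0,2],[0,0,2],[0,0,2]],"twist":[0,0,0,0,0,0]}'
python3 -m pendant '{"offset":[[0,0,0],[0,0,0],[0,0,0],[0,0,0],[0,0,0],[0,0,0],[0,0,0],[0,0,0],[0,0,0],[0,0,0]],"twist":[0,0,0,0,0,0,0,0,0,0]}' 75
python3 -m pendant '{"offset":[[0,0,-15],[0,0,-40],[0,0,-80],[0,0,-115],[0,0,-115],[0,0,-115]],"twist":[0,0,0,0,0,0]}'
python3 - <<'E'
from h import *
go(.4526,.2024,.16,90)
s=snap('top');S=snap('scene');w=snap('wrist')
print(topix(s,[[.6427,.2906,.162]]),topix(S,[[.6427,.2906,.162],[.6427,.2906,.127]]),topix(w,[[.6427,.2906,.162]]))
a=s['pixels'][100:240,100:240];b=S['pixels'][140:280,350:490]
cv2.imwrite('pics/c4.png',np.hstack([cv2.resize(x,(400,400),interpolation=2) for x in(a,b)])[...,::-1])
E
```

```text
time: 10.1
tcp_pos: [0.6428, 0.2907, 0.1067]
tool_rot: [0.794, 0.607, 0.0, -0.0]
wrist_force: [-1.9, -0.5, 6.3]
finger_gap: 0.273
finger_force: 42.2
time: 11.35
tcp_pos: [0.6426, 0.2907, 0.1053]
tool_rot: [0.794, 0.607, -0.0, -0.0]
wrist_force: [0.4, -0.1, 0.2]
finger_gap: 0.877
finger_force: 0.0
time: 12.1
tcp_pos: [0.6422, 0.2907, 0.2206]
tool_rot: [0.794, 0.607, 0.0, -0.0]
wrist_force: [-0.9, -0.2, -0.7]
finger_gap: 0.879
finger_force: 0.0
offset [-134.9, -159.8, 60.6] twist 74.81038220982461 | now [0.6422, 0.2907, 0.2206] yang -15.2 tilt [-0.0, 0.0] j7 -0.48 F [-0.9, -0.2, -0.7] gap 75.0 ff 0.0 t 12.1
[[144.68567102 135.9453147 ]] [[440.05793597 208.06175686]
 [435.92296042 219.43631087]] [[285.7056289  232.86923178]]
```

View pics/c4.png

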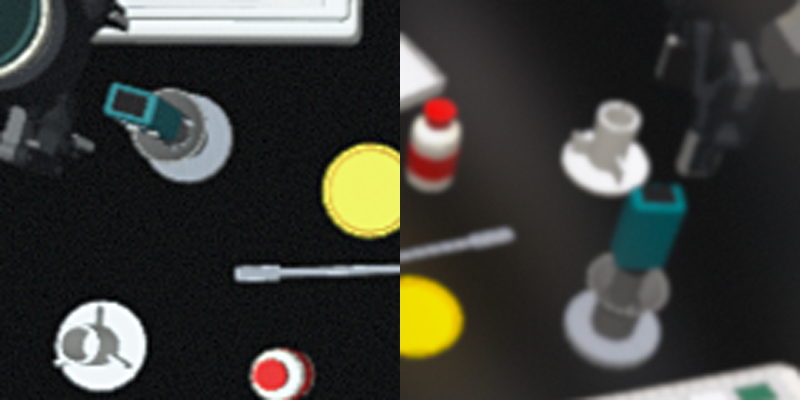

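The tester is seated: contact force at TCP z 0.107, its top lands where predicted, and the stand is upright and empty. Next is the red bottle.

```bash
python3 -m pendant '{"offset":[[-35,-40,0],[-70,-80,0],[-105,-122,0],[-135,-160,30],[-135,-160,60],[-135,-160,60],[-135,-160,60]],"twist":[0,0,0,0,0,0,0]}'
python3 - <<'E'
from h import *
go(.4526,.2024,.016)
s=snap('wrist','w5.png'); print(topix(s,[[.4526,.2024,.08],[.48,.0745,.08]]))
hsv=cv2.cvtColor(s['pixels'],cv2.COLOR_RGB2HSV)
for h,l in(((0,150,100),(6,255,255)),((22,150,100),(34,255,255))):
  m=cv2.inRange(hsv,np.array(h),np.array(l)); n,_,st,ce=cv2.connectedComponentsWithStats(m); print([(st[i].tolist(),ce[i].round()) for i in range(1,n) if st[i,4]>80])
E
```

```text
time: 13.12
tcp_pos: [0.4541, 0.2027, 0.1608]
tool_rot: [0.794, 0.607, 0.001, 0.0]
wrist_force: [0.4, 1.0, 0.8]
finger_gap: 0.876
finger_force: 0.0
offset [-0.8, -1.5, 144.8] twist None | now [0.4541, 0.2027, 0.1608] yang -15.2 tilt [0.001, 0.0] j7 -0.44 F [0.4, 1.0, 0.8] gap 74.8 ff 0.0 t 13.12
[[281.42877103 220.40841475]
 [363.61471497 368.83723131]]
[([254, 165, 54, 30, 299], array([281., 174.])), ([261, 194, 38, 42, 1175], array([280., 215.]))]
[([428, 169, 92, 85, 6027], array([473., 211.])), ([326, 295, 51, 41, 899], array([347., 309.])), ([343, 342, 36, 40, 1107], array([360., 362.]))]
```

```bash
python3 -m pendant '{"offset":[[0,0,40],[0,0,80],[0,0,115],[0,0,135],[0,0,144],[0,0,144],[0,0,144]],"twist":[0,0,0,0,0,0,0]}'
python3 -m pendant '{"offset":[[0,0,0],[0,0,0],[0,0,0],[0,0,0],[0,0,0],[0,0,0],[0,0,0],[0,0,0],[0,0,0],[0,0,0]],"twist":[0,0,0,0,0,0,0,0,0,0]}' 25 35
python3 -m pendant '{"offset":[[0,0,-10],[0,0,-30],[0,0,-60],[0,0,-95],[0,0,-120],[0,0,-120],[0,0,-120]],"twist":[0,0,0,0,0,0,0]}'
python3 - <<'E'
from h import *
go(.6095,-.1464,.13)
E
```

```text
time: 14.05
tcp_pos: [0.4537, 0.2027, 0.0172]
tool_rot: [0.794, 0.607, 0.001, 0.0]
wrist_force: [0.1, 0.4, -0.1]
finger_gap: 0.876
finger_force: 0.0
time: 15.3
tcp_pos: [0.4529, 0.2026, 0.017]
tool_rot: [0.794, 0.608, 0.0, -0.0]
wrist_force: [-1.1, -0.2, 6.2]
finger_gap: 0.462
finger_force: 34.7
time: 16.18
tcp_pos: [0.4521, 0.2023, 0.136]
tool_rot: [0.794, 0.608, -0.0, -0.0]
wrist_force: [0.3, 0.6, -1.3]
finger_gap: 0.462
finger_force: 35.4
offset [-295.4, 243.1, 5.9] twist None | now [0.4521, 0.2023, 0.136] yang -15.2 tilt [-0.001, -0.0] j7 -0.39 F [0.3, 0.6, -1.3] gap 39.4 ff 35.4 t 16.18
```

```bash
python3 -m pendant '{"offset":[[-18,15,0],[-50,41,0],[-90,74,0],[-130,107,0],[-170,140,0],[-210,173,0],[-250,206,0],[-280,231,0],[-295,243,0],[-295,243,0],[-295,243,0],[-295,243,20],[-295,243,50],[-295,243,80],[-295,243,95],[-295,243,95]],"twist":[0,0,0,0,0,0,0,0,0,0,0,0,0,0,0,0]}'
python3 - <<'E'
from h import *
go(.6095,-.1464,.0205)
E
```

```text
time: 18.18
tcp_pos: [0.6088, -0.1449, 0.0398]
tool_rot: [0.794, 0.608, -0.001, -0.001]
wrist_force: [-0.3, -0.5, -0.8]
finger_gap: 0.455
finger_force: 35.4
offset [-1.3, 1.1, 19.3] twist None | now [0.6088, -0.1449, 0.0398] yang -15.1 tilt [-0.003, 0.001] j7 0.25 F [-0.3, -0.5, -0.8] gap 38.9 ff 35.4 t 18.18
```

```bash
python3 -m pendant '{"offset":[[0,0,6],[0,0,11],[0,0,15],[0,0,18],[0,0,19.5],[0,0,20.5],[0,0,20.5],[0,0,20.5]],"twist":[0,0,0,0,0,0,0,0]}'
python3 -m pendant '{"offset":[[0,0,0],[0,0,0],[0,0,0],[0,0,0],[0,0,0],[0,0,0],[0,0,0],[0,0,0]],"twist":[0,0,0,0,0,0,0,0]}' 75
python3 -m pendant '{"offset":[[0,0,-15],[0,0,-50],[0,0,-100],[0,0,-130],[0,0,-130],[0,0,-130]],"twist":[0,0,0,0,0,0]}'
python3 - <<'E'
from h import *
go(.48,.0745,.15)
s=snap('top');S=snap('scene')
print(topix(s,[.6095,-.1464,.084]),topix(S,[.6095,-.1464,.084]))
a=s['pixels'][110:260,180:480];b=S['pixels'][150:300,100:400]
cv2.imwrite('pics/c5.png',np.vstack([cv2.resize(x,(600,300),interpolation=2) for x in(a,b)])[...,::-1])
E
```

```text
time: 19.18
tcp_pos: [0.61, -0.1461, 0.0211]
tool_rot: [0.794, 0.607, 0.0, 0.0]
wrist_force: [-1.3, 0.8, 2.5]
finger_gap: 0.461
finger_force: 35.6
time: 20.18
tcp_pos: [0.6101, -0.146, 0.0208]
tool_rot: [0.794, 0.607, 0.0, 0.0]
wrist_force: [0.4, -0.8, -0.3]
finger_gap: 0.876
finger_force: 0.0
time: 20.92
tcp_pos: [0.6095, -0.1457, 0.1508]
tool_rot: [0.794, 0.607, -0.0, -0.0]
wrist_force: [0.7, -0.0, 0.3]
finger_gap: 0.879
finger_force: 0.0
offset [178.6, -182.7, 1.0] twist None | now [0.6095, -0.1457, 0.1508] yang -15.2 tilt [-0.0, 0.0] j7 0.2 F [0.7, -0.0, 0.3] gap 75.1 ff 0.0 t 20.93
[[357.65173342 159.85540186]] [[224.01897786 255.27452537]]
```

View pics/c5.png

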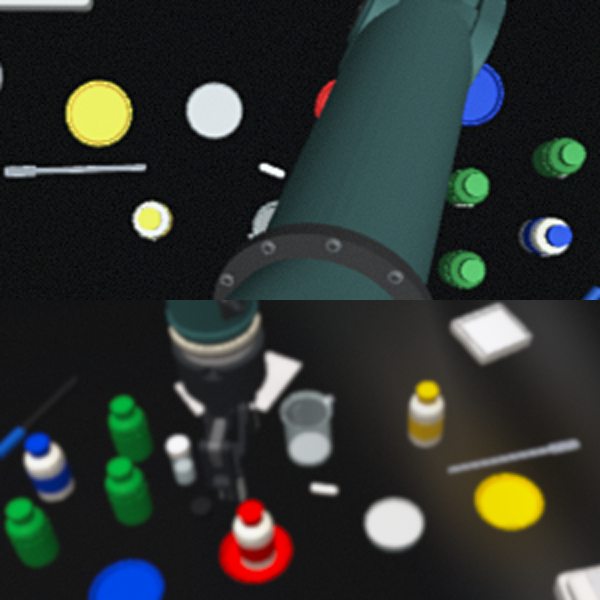

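Red stands upright in the centre of its saucer (crop 255,550), and everything else is untouched. Next is yellow.

```bash
python3 -m pendant '{"offset":[[30,-31,0],[70,-72,0],[110,-113,0],[150,-154,0],[179,-183,0],[179,-183,0],[179,-183,0],[179,-183,40],[179,-183,80],[179,-183,115],[179,-183,134],[179,-183,134],[179,-183,134]],"twist":[0,0,0,0,0,0,0,0,0,0,0,0,0]}'
python3 -m pendant '{"offset":[[0,0,0],[0,0,0],[0,0,0],[0,0,0],[0,0,0],[0,0,0],[0,0,0],[0,0,0],[0,0,0],[0,0,0]],"twist":[0,0,0,0,0,0,0,0,0,0]}' 25 35
python3 - <<'E'
from h import *
go(.602,.1406,.14)
E
```

```text
time: 22.65
tcp_pos: [0.4812, 0.0735, 0.0171]
tool_rot: [0.795, 0.607, 0.0, 0.001]
wrist_force: [0.9, 0.3, -1.2]
finger_gap: 0.878
finger_force: 0.0
time: 23.9
tcp_pos: [0.4807, 0.0748, 0.0177]
tool_rot: [0.794, 0.607, 0.001, 0.0]
wrist_force: [-0.3, -0.6, 6.0]
finger_gap: 0.459
finger_force: 34.8
offset [95.4, 100.0, -122.1] twist None | now [0.4807, 0.0748, 0.0177] yang -15.2 tilt [0.001, 0.0] j7 -0.03 F [-0.3, -0.6, 6.0] gap 39.2 ff 34.8 t 23.9
```

```bash
python3 -m pendant '{"offset":[[0,0,-10],[0,0,-40],[0,0,-70],[15,15,-80],[40,42,-80],[70,73,-80],[90,94,-80],[95.4,100,-80],[95.4,100,-80],[95.4,100,-80],[95.4,100,-60],[95.4,100,-35],[95.4,100,-20],[95.4,100,-12],[95.4,100,-7],[95.4,100,-4.5],[95.4,100,-3.5],[95.4,100,-3.5],[95.4,100,-3.5]],"twist":[0,0,0,0,0,0,0,0,0,0,0,0,0,0,0,0,0,0,0]}'
python3 - <<'E'
from h import *
go(.602,.1406,.0215)
E
```

```text
time: 26.28
tcp_pos: [0.602, 0.1405, 0.0218]
tool_rot: [0.794, 0.607, 0.0, -0.0]
wrist_force: [-1.7, -0.5, 5.0]
finger_gap: 0.459
finger_force: 36.1
offset [0.1, -0.0, 0.3] twist None | now [0.602, 0.1405, 0.0218] yang -15.2 tilt [0.001, 0.001] j7 -0.14 F [-1.7, -0.5, 5.0] gap 39.2 ff 36.1 t 26.27
```

```bash
python3 -m pendant '{"offset":[[0,0,0],[0,0,0],[0,0,0],[0,0,0],[0,0,0],[0,0,0],[0,0,0],[0,0,0],[0,0,-20],[0,0,-60],[0,0,-110],[0,0,-140],[0,0,-140]],"twist":[0,0,0,0,0,0,0,0,0,0,0,0,0]}' 75
python3 -m pendant '{"offset":[[-30,0,0],[-85,0,0],[-140,0,0],[-195,1,0],[-250,1,0],[-305,1,0],[-360,1,0],[-415,2,0],[-470,2,0],[-510,2,0],[-521,2,0],[-521,2,0],[-521,2,0],[-521,2,0]],"twist":[0,8,16,24,32,40,48,56,64,72,75,75,75,75]}' 65
python3 - <<'E'
from h import *
go(.4675,-.363,.016,90)
s=snap('top');S=snap('scene');w=snap('wrist')
print(topix(s,[.602,.1406,.084]),topix(S,[.602,.1406,.084]),topix(w,[.4675,-.363,.08]))
a=s['pixels'][110:260,180:480];b=S['pixels'][150:300,100:400]
cv2.imwrite('pics/c6.png',np.hstack([np.vstack([cv2.resize(x,(400,200),interpolation=2) for x in(a,b)]),cv2.resize(w['pixels'],(400,400))])[...,::-1])
E
```

```text
time: 27.9
tcp_pos: [0.6041, 0.1407, 0.1644]
tool_rot: [0.794, 0.607, 0.003, 0.001]
wrist_force: [0.3, 0.2, 0.2]
finger_gap: 0.875
finger_force: 0.0
time: 29.65
tcp_pos: [0.4681, -0.3608, 0.16]
tool_rot: [1.0, -0.0, 0.0, -0.001]
wrist_force: [0.0, -0.1, -0.1]
finger_gap: 0.763
finger_force: 0.0
offset [-0.6, 2.4, 144.0] twist -0.006163406935627336 | now [0.4681, -0.3608, 0.16] yang -90.0 tilt [0.0, 0.002] j7 -0.38 F [0.0, -0.1, -0.1] gap 65.2 ff 0.0 t 29.65
[[224.2262363  162.06757897]] [[357.50384989 229.55633455]] [[286.13993104 220.10036681]]
```

View pics/c6.png

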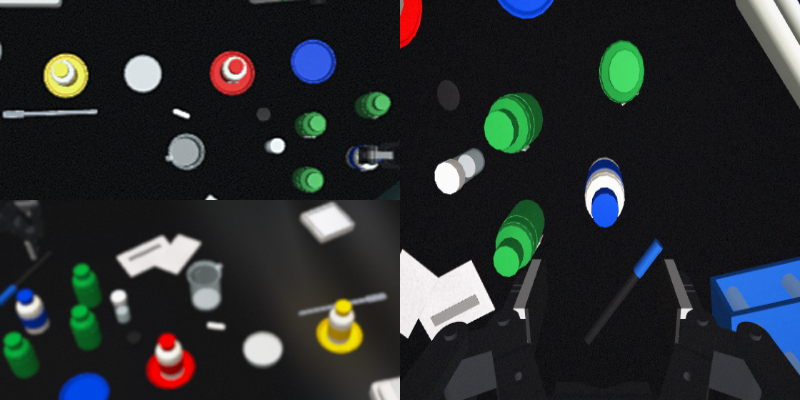

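Yellow and red stand in their saucers. In the wrist view the blue cap is at (287,218), predicted (286,220), midway between the fingers and clear of the green bottles. I'll grasp it.

```bash
python3 -m pendant '{"offset":[[0,1,30],[0,1,70],[0,1,105],[0,1,130],[0,1,143],[0,1,143],[0,1,143]],"twist":[0,0,0,0,0,0,0]}'
python3 -m pendant '{"offset":[[0,0,0],[0,0,0],[0,0,0],[0,0,0],[0,0,0],[0,0,0],[0,0,0],[0,0,0],[0,0,0],[0,0,0]],"twist":[0,0,0,0,0,0,0,0,0,0]}' 25 35
python3 -m pendant '{"offset":[[0,0,-10],[0,0,-30],[0,0,-60],[0,0,-95],[0,0,-120],[0,0,-120],[0,0,-120]],"twist":[0,0,0,0,0,0,0]}'
python3 - <<'E'
from h import *
go(.6304,-.2856,.021)
E
```

```text
time: 30.68
tcp_pos: [0.4678, -0.3644, 0.0182]
tool_rot: [1.0, -0.002, 0.001, 0.001]
wrist_force: [-0.0, 0.2, 0.9]
finger_gap: 0.758
finger_force: 0.0
time: 31.92
tcp_pos: [0.4678, -0.3642, 0.0184]
tool_rot: [1.0, -0.002, 0.001, 0.0]
wrist_force: [-0.5, 0.9, 6.4]
finger_gap: 0.46
finger_force: 35.2
time: 32.8
tcp_pos: [0.467, -0.3631, 0.1371]
tool_rot: [1.0, -0.001, -0.0, -0.0]
wrist_force: [-0.4, 0.1, -1.0]
finger_gap: 0.464
finger_force: 35.3
offset [163.2, -77.9, 116.1] twist None | now [0.467, -0.3631, 0.1371] yang -90.2 tilt [-0.0, 0.001] j7 -0.35 F [-0.4, 0.1, -1.0] gap 39.6 ff 35.3 t 32.8
```

```bash
python3 -m pendant '{"offset":[[15,-7,0],[45,-21,0],[85,-40,0],[125,-60,0],[150,-72,0],[163,-78,0],[163,-78,0],[163,-78,0],[163,-78,25],[163,-78,55],[163,-78,80],[163,-78,95],[163,-78,103],[163,-78,108],[163,-78,112],[163,-78,114],[163,-78,115],[163,-78,115]],"twist":[0,0,0,0,0,0,0,0,0,0,0,0,0,0,0,0,0,0]}'
python3 - <<'E'
from h import *
go(.6304,-.2856,.022)
E
```

```text
time: 35.05
tcp_pos: [0.6307, -0.2864, 0.0225]
tool_rot: [1.0, -0.002, 0.0, 0.0]
wrist_force: [0.5, -0.2, -1.2]
finger_gap: 0.456
finger_force: 35.3
offset [-0.3, -0.8, 0.5] twist None | now [0.6307, -0.2864, 0.0225] yang -90.2 tilt [0.0, -0.0] j7 -0.53 F [0.5, -0.2, -1.2] gap 39.0 ff 35.3 t 35.05
```

```bash
python3 -m pendant '{"offset":[[0,0,0.5],[0,0,1],[0,0,1.2],[0,0,1.2]],"twist":[0,0,0,0]}'
python3 -m pendant '{"offset":[[0,0,0],[0,0,0],[0,0,0],[0,0,0],[0,0,0],[0,0,0],[0,0,0],[0,0,0],[0,0,-20],[0,0,-60],[0,0,-110],[0,0,-160],[0,0,-200],[0,0,-200]],"twist":[0,0,0,0,0,0,0,0,0,0,0,0,0,0]}' 70
python3 -m pendant '{"offset":[[-50,0,0],[-100,50,0],[-140,100,0],[-150,120,0],[-150,120,0],[-150,120,0]],"twist":[0,0,0,0,0,0]}'
python3 - <<'E'
from h import *
go(.6304,-.2856,.022)
s=snap('top');S=snap('scene')
P=[[.6304,-.2856,.084],[.6095,-.1464,.084],[.602,.1406,.084],[.6427,.2906,.162]]
print(topix(s,P).round(1).tolist(),topix(S,P).round(1).tolist())
a=s['pixels'][110:260,90:490];b=S['pixels'][130:330,80:480]
cv2.imwrite('pics/c7.png',np.vstack([cv2.resize(a,(800,280),interpolation=2),cv2.resize(b,(640,320),interpolation=2)[:, :].copy() if 0 else cv2.resize(b,(800,320),interpolation=2)])[...,::-1])
E
```

```text
time: 35.55
tcp_pos: [0.6307, -0.2864, 0.0224]
tool_rot: [1.0, -0.002, 0.0, -0.0]
wrist_force: [-1.3, 1.9, 7.0]
finger_gap: 0.462
finger_force: 35.8
time: 37.3
tcp_pos: [0.6322, -0.2886, 0.2268]
tool_rot: [1.0, -0.002, 0.004, 0.002]
wrist_force: [-0.0, 1.1, -0.5]
finger_gap: 0.815
finger_force: 0.0
time: 38.05
tcp_pos: [0.4806, -0.4046, 0.2206]
tool_rot: [1.0, -0.001, -0.0, -0.001]
wrist_force: [0.5, 0.0, -0.8]
finger_gap: 0.824
finger_force: 0.0
offset [149.6, -119.0, 198.8] twist None | now [0.4806, -0.4046, 0.2206] yang -90.1 tilt [-0.0, 0.002] j7 -0.41 F [0.5, 0.0, -0.8] gap 70.3 ff 0.0 t 38.05
[[423.0, 150.8], [357.7, 159.9], [224.2, 162.1], [144.7, 135.9]] [[155.0, 275.7], [224.0, 255.3], [357.5, 229.6], [440.1, 208.1]]
```

View pics/c7.png

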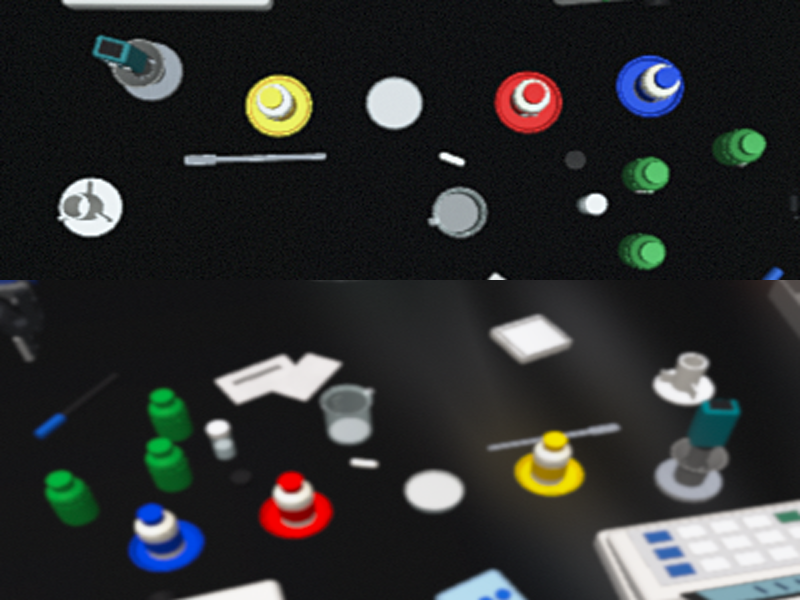

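All three bottles are upright and centred: the blue cap is at top (423.5,152), predicted (423,151). The tester is seated in the cup, and the stand and beaker are in place. Handing in.

```bash
python3 -c "
from rig import ctrl
print(ctrl.finish_job())"
```

```text
the job is handed in; nothing more can be done
None
```

I handed the job in at about 38 s: in the last pictures all three bottles stand centred in their own saucers, the tester is down on the cup's floor, and the stand and beaker are where they were; the hand-in call gave no verdict.

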